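# Lock the inspection clamp with its key

## Robot

A 6-joint arm with a two-finger parallel gripper is mounted at the origin on the work surface. World frame = base frame: x ahead of the robot, y to its left, z up, the work surface at z = 0. Lengths are in m, angles in rad, forces in N, time in s.
With the tool pointing down it reaches from about 0.325 to 0.775 m from the base axis. Payload 5.5 kg.
Tool frame: the origin (TCP) lies midway between the tips of the shut fingers; the grasp point (between the pads) lies 19 mm behind it (r.grip_point_offset is the distance from the TCP to the grasp point, in m); z points along the fingers, y is the line along which they close (so a half turn about z gives the same grasp; the last joint's range is limited). The gripper opens to 88 mm and grips with 3 to 60 N. Pads are 20 mm wide; open, the fingers measure 115 mm over their backs; the gripper's body (75 mm by 178 mm) begins 61 mm behind the grasp point.
Start: joints at [-1.266, 0.091, 1.231, -0, 1.82, -0.057], TCP at [0.212, -0.561, 0.2] pointing down, gripper open.
Joint ranges: [-2.87, 2.87], [-0.86, 2.18], [0.17, 2.46], [-1.51, 4.65], [0.06, 2.69], [-2.65, 2.65]. Speed limits (rad/s): [2.57, 2.57, 3.01, 3.14, 3.14, 3.14].

## Interface

Orientations are given as a 3x3 rotation matrix whose columns are the frame's x, y, z axes.
In Python, from workcell import r gives the robot as it stands. The module is installed in compiled form; this text tells all that it offers.
- The arm moves only by the tool step_arm, never from a script. Its argument "deltas" is a list of rows, each a list of 3 entries, a list of its own where there are three numbers: the shift along the tool's x, y, z each as a share of 30 cm, from -1 to 1, then the turn, a rotation vector about the tool's x, y, z each as a share of 30 degrees, from -1 to 1, then the closure, from -1 (fully open) to 1 (shut). A call has 1 to 5 rows; each row shifts and turns the commanded pose from where the row before left it, along the tool's axes as they then stand; what a row does not reach is not made up. A row lasts 1/12 s, in which the tool goes at most 41.7 mm and 7.16 degrees, less where a joint would pass 70% of its speed; a pose out of reach is approached as far as the arm can. A call with a number of a shift or a turn outside -1 to 1 is refused whole. A call with a gripper value outside its range is refused whole. The fingers move at their own pace and stop on an object; "squeeze" is the grip in N (left out, the last holds). Time passes only in rows, so rows that do not move let the fingers close. It gives the time, the measured TCP pose, the force, the opening and the grip force at its end, in the units of the state.
- r.state(): the state, without advancing time (a new reading comes with each control period).
- r.snapshot(name): name is "side" or "top"; returns the picture (420x560x3 uint8, blue, green, red); there is no depth.
- r.camera_params(name): a dict with "intrinsics" (3x3 intrinsics, pixels), "extrinsics" (4x4, takes a point from world to camera coordinates). Camera axes: x right, y down, z forward; pixel columns grow to the right and rows downward; lengths in m; the calibration is good to about 2 mm. A picture is of the moment at which its call begins. camera_params takes no time and is no camera call.
- r.job_done(): hands the job in; it is judged then, once.
The state is a dict: "t": time; "joint_pos": joint angles; "joint_velocities": joint speeds; "tau": joint torques, N m; "position": TCP position; "tcp_rot": TCP orientation; "ft_force": force on the tool from outside, world axes, zero at the start; "ft_torque": the same for the moment, N m; "opening": finger opening in m; "finger_force": force on a finger pad.
Only numpy, scipy, OpenCV 4.12 (cv2) and the standard library are available. Lean on these libraries where they do the work, as an engineer would, in place of code of your own. Each camera call takes 0.05 s, during which the arm holds its last target. There are 200 camera calls.

## Task

Lock the specimen in the clamping fixture: take the orange-handled square key from the key stand, push it fully home in the fixture's brass lock barrel, and turn it clockwise (seen from above) until the barrel clicks past its detent and stays at the green locked mark. Leave the key standing in the barrel and let go of it. Leave all the other things on the bench where they are.

Things in the scene. Friction and masses are not known exactly. Their poses are not given: they have to be found in the camera images.
- key: Loose orange-handled key, upright in an outer pocket of the stand. Origin: centre of the shank's foot, z up. Shank: steel, 14 mm square (sides along x and y), z = 0 to 32 mm, lowest 4 mm narrowed to 11.5 mm. Collar 28 mm across, z = 32 to 38 mm. Orange handle: flat bar 14 mm thick along x, 50 mm long along y, z = 38 to 78 mm. About 120 g.
- lock_mouth (a point): Centre of the square mouth in the brass barrel's top face, z up, turning with the barrel; socket sides along x and y. Socket 16.5 mm square, 2 mm chamfer, 36 mm deep; the key fits in any of four ways with 0.2 rad of play and is home when its collar rests on the barrel (key origin 32 mm below the mouth). Barrel 50 mm across, top 12 mm above the grey housing, 118 mm above the bench.
- lock (a joint): Angle of the brass lock barrel, rad, growing clockwise seen from above: 0 unlocked (its red pointer at the white dot on the housing), 1.0 locked (pointer at the green dot; end stop). A spring detent drives it back to 0 below about 0.5 and snaps it on to 1.0 beyond; it needs about 0.12 N m.
- fixture: Clamping fixture fixed on a granite plate (500 x 750 mm, top 60 mm above the bench). Black base 200 x 90 x 18 mm, origin under its centre, long side along x. Barrel axis at x = -55 mm, y = 0, in a grey housing 85 x 86 mm, 46 mm high. A jaw, a steel V-block and an end stop, up to 54 mm high, stand at x = -12 to 80 mm.
- stand: Grey key stand fixed on the granite plate, 50 x 160 x 45 mm (x, y, z), origin under its centre. Pockets 18 mm square, 36 mm deep, at y = -50 and +50 mm hold the orange and the blue key in either order; a round one at y = 0 holds a pin gauge. A key rests by its collar on the stand's top, its origin 13 mm above the stand's underside.
- blue_key: Loose blue T-key, of no use here, upright in the other outer pocket: round shank 10 mm, collar as on the orange key, blue crossbar 16 mm thick and 56 mm long along its y, top 74 mm above its origin. Origin: foot of the shank.
- pin_gauge: Loose steel pin, 10 mm across, 50 mm tall, standing in the stand's middle pocket, 14 mm proud. Origin: centre of its foot.
- puck: Loose dark steel disc, 70 mm across, 18 mm high, far on the granite plate. Origin under its centre.
- objective: Loose black lens objective, 40 mm across, 50 mm high, far on the plate. Origin under its centre.
- gauge_block: Loose white ceramic block 35 x 12 x 30 mm, far on the plate. Origin under its centre.
- ring_gauge: Loose steel cylinder, 44 mm across, 30 mm high, far on the plate. Origin under its centre.
- cleaner: Loose bottle, 60 mm across, 160 mm high, on the bench left of the plate. Origin under its centre.
- caliper: Loose caliper lying on the bench right of the plate, 210 mm long along its x. Origin under its centre.

How it is judged:
On the way, in this order (a step that is already met when the one before it is completed fails the run):
1. the orange key is home in the lock barrel, still unlocked (z of key in the frame of lock_mouth below -0.026 m and horizontal distance between key and lock_mouth below 0.005 m and angle between key's own z axis and vertical below 0.15 rad and value of joint lock below 0.3 rad), for 0.1 s.
2. the barrel has clicked past its detent to locked, key in it (z of key in the frame of lock_mouth below -0.026 m and horizontal distance between key and lock_mouth below 0.005 m and angle between key's own z axis and vertical below 0.15 rad and value of joint lock above 0.9 rad), for 0.2 s.
At the end, for the whole second after the job is handed in: The lock barrel stands at more than 0.9 rad (locked is 1.0); the orange key is in it, its foot at least 26 mm below the mouth (home is 32 mm) and within 5 mm of the axis, within 0.15 rad of upright, released and at rest; no other loose thing is more than 30 mm from where it began (all of step 2 and linear speed of key below 0.02 m/s and contact force between the fingers and key below 0.1 N and distance of each of blue_key, pin_gauge, puck, objective, gauge_block, ring_gauge, cleaner, caliper from where it was at the start of the episode below 0.03 m); the robot touches nothing.
It fails at once if another thing on the bench (blue key, pin gauge, disc, objective, white block, steel cylinder, bottle, caliper) is moved more than 30 mm (distance of any of blue_key, pin_gauge, puck, objective, gauge_block, ring_gauge, cleaner, caliper from where it was at the start of the episode above 0.03 m).
It also fails if it takes over 51 s, if anything falls off the work surface, if the arm or the gripper's body presses on something with over 40 N, if the wrist force passes 120 N, or if a joint passes its speed limit or range.

## Working session

There is one attempt and no reset: what is moved stays moved. The work goes in short steps, Python scripts to look and compute and a tool call to move; the robot and the scene stay as the last step left them, time stands still between calls to the robot, and variables do not carry over. Pictures are saved under pics/ and viewed, at most 10 in all, crops included, and the job is handed in when it is done.

Besides the shell and the picture viewer there is one more tool, called after ">>>" as name(argument=value, ...), one argument or row to a line, values as JSON. step_arm: Moves the arm, as the interface text tells. Its arguments: {"type":"object","properties":{"deltas":{"type":"array"},"squeeze":{"type":"number"}},"required":["deltas"]}

```bash
mkdir -p pics; python3 - <<'E'
from workcell import r
import cv2,numpy as np
for n in("side","top"):
    cv2.imwrite(f"pics/{n}0.png",r.snapshot(n))
    p=r.camera_params(n);E=np.array(p["extrinsics"]);print(n,np.round(p["intrinsics"],1).tolist(),np.round(E,3).tolist(),np.round(-E[:3,:3].T@E[:3,3],3))
s=r.state();print(s["t"],s["position"],np.round(s["tcp_rot"],3).tolist(),s["opening"],s["ft_force"])
E
```

```text
side [[463.1, 0.0, 289.9], [0.0, 463.1, 211.9], [0.0, 0.0, 1.0]] [[0.974, -0.227, 0.006, -0.574], [-0.122, -0.545, -0.83, 0.148], [0.192, 0.807, -0.558, 1.192], [0.0, 0.0, 0.0, 1.0]] [ 0.348 -1.012  0.792]
top [[499.4, 0.0, 270.0], [0.0, 499.4, 208.5], [0.0, 0.0, 1.0]] [[0.025, -1.0, -0.001, -0.006], [-0.98, -0.024, -0.197, 0.584], [0.197, 0.006, -0.98, 1.68], [0.0, 0.0, 0.0, 1.0]] [ 0.243 -0.002  1.762]
0.1 [ 0.21228647 -0.56087464  0.198915  ] [[0.935, 0.354, -0.001], [0.354, -0.935, 0.002], [0.0, -0.002, -1.0]] 0.08752623998325054 [ 0.13096419 -0.11754538 -0.53864426]
```

View pics/side0.png

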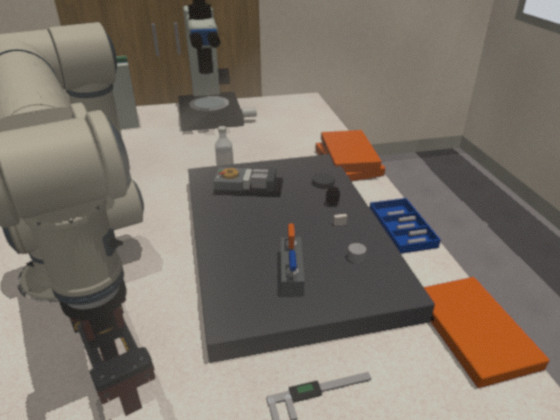

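View pics/top0.png

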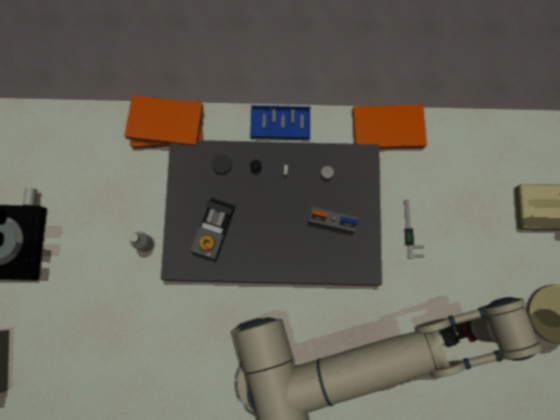

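The side view shows the fixture near (245,180) and the stand near (291,263), with the orange key at its far end. In the top view the barrel is near (207,242) and the orange key near (319,214). I'll enlarge these areas next.

```bash
python3 - <<'E'
import cv2,numpy as np
def crop(im,x,y,w,h,k=8):
    c=cv2.resize(im[y:y+h,x:x+w],None,fx=k,fy=k,interpolation=cv2.INTER_CUBIC)
    c=cv2.convertScaleAbs(c,alpha=1.4)
    for i in range(0,w,10):
        cv2.line(c,(i*k,0),(i*k,6),(255,255,255),1);cv2.putText(c,str(x+i),(i*k,16),0,.35,(0,255,255))
    for i in range(0,h,10):
        cv2.line(c,(0,i*k),(6,i*k),(255,255,255),1);cv2.putText(c,str(y+i),(8,i*k+4),0,.35,(0,255,255))
    return c
t=cv2.imread("pics/top0.png");s=cv2.imread("pics/side0.png")
cv2.imwrite("pics/tc.png",np.hstack([crop(t,188,195,50,70),crop(t,303,195,50,70)]))
cv2.imwrite("pics/sc.png",np.hstack([crop(s,210,155,50,75),crop(s,270,220,40,75)]))
E
```

```text
(no output)
```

View pics/tc.png

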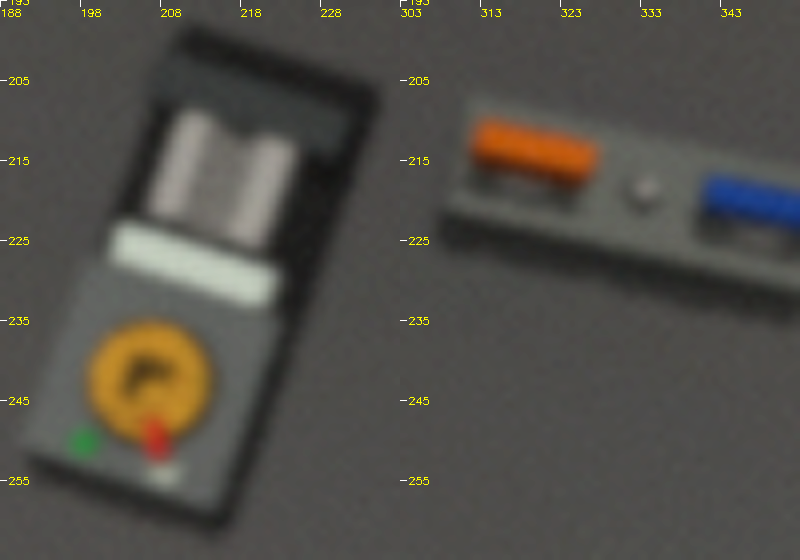

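View pics/sc.png

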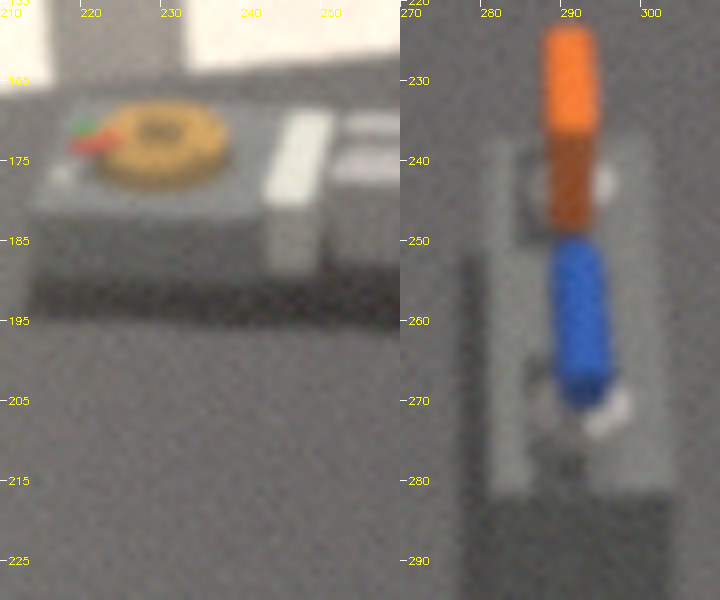

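```bash
cat > h.py <<'E'
import numpy as np,cv2
from workcell import r
P={}
for n in("side","top"):
    p=r.camera_params(n);P[n]=np.array(p["intrinsics"])@np.array(p["extrinsics"])[:3]
def tri(t,s):
    X=cv2.triangulatePoints(P["top"],P["side"],np.array(t,float).reshape(2,1),np.array(s,float).reshape(2,1))
    X=X[:3,0]/X[3,0];return X,np.hypot(*(proj("top",X)-t)),np.hypot(*(proj("side",X)-s))
def proj(n,X):
    q=P[n]@np.append(X,1);return q[:2]/q[2]
def onz(n,uv,z):
    M=P[n];A=np.c_[M[:,0],M[:,1],-np.array([*uv,1.])];v=np.linalg.solve(A,-(M[:,2]*z+M[:,3]));return v[:2]
def crop(im,x,y,w,h,k=8,a=1.4):
    M=np.float32([[k,0,k*(.5-x)-.5],[0,k,k*(.5-y)-.5]])
    c=np.clip(cv2.warpAffine(im,M,(w*k,h*k),flags=cv2.INTER_CUBIC)*a,0,255).astype(np.uint8)
    for i in range(0,w,5):
        cv2.line(c,(i*k+k//2,0),(i*k+k//2,5),(255,255,255),1);cv2.putText(c,str(x+i),(i*k+k//2-8,14),0,.33,(0,255,255))
    for i in range(0,h,5):
        cv2.line(c,(0,i*k+k//2),(5,i*k+k//2),(255,255,255),1);cv2.putText(c,str(y+i),(7,i*k+k//2+4),0,.33,(0,255,255))
    return c
def avg(n,k=6): return np.mean([r.snapshot(n).astype(np.float32) for _ in range(k)],0).astype(np.float32)
E
python3 - <<'E'
from h import *
t=avg("top");s=avg("side");np.save("t.npy",t);np.save("s.npy",s)
o=np.vstack([np.hstack([crop(t,194,234,26,20,15,1.6),crop(s,217,162,26,20,15,1.2)]),np.hstack([crop(t,306,202,56,30,10,1.6),crop(s,280,220,22,30,10)])])
cv2.imwrite("pics/z.png",o)
E
```

```text
(no output)
```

View pics/z.png

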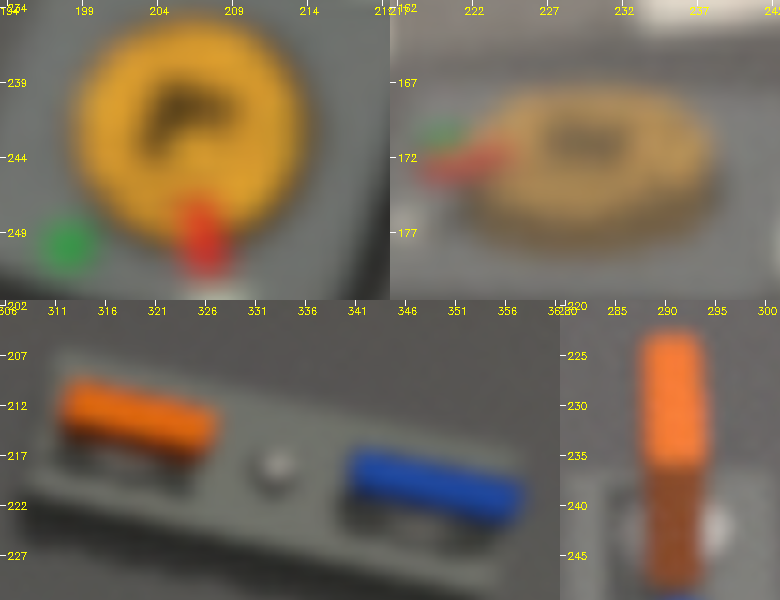

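The enlarged crops give these pixel positions:

| Feature | Top view | Side view |
|---|---|---|
| Barrel centre | (206.2,242.0) | (229.9,171.2) |
| Orange handle top centre | (319.4,212.8) | (291,229.3) |

The pointer is at the white dot.

```bash
python3 - <<'E'
from h import *
np.set_printoptions(precision=4,suppress=True)
k=tri((319.4,212.8),(291,229.3));b=tri((206.2,242.0),(229.9,171.2))
print("key",k,"\nbarrel",b)
K=lambda x,y:(306+x/10-.5,202+(y-300)/10-.5); B=lambda x,y:(194+x/15-.5,234+y/15-.5)
ang=lambda a,c:np.degrees(np.arctan2(*(c-a)[::-1]))
for e in [((70,378),(218,412)),((62,418),(207,445))]: print("handle",ang(*[onz("top",K(*p),.151) for p in e]))
pin=onz("top",K(273,464),.119);o=onz("top",K(139,411),.151);bl=onz("top",K(437,483),.147)
print("pin",pin,"or",o,"bl",bl,"stand dir",ang(o,bl),np.hypot(*(bl-o)))
c=onz("top",(206.2,242.0),.118)
for n,p in dict(ptr=(208,270),green=(68,246),white=(222,297)).items():
    w=onz("top",B(*p),.11);print(n,ang(c,w),np.hypot(*(w-c)))
T=lambda x,y:(188+x/8-.5,195+y/8-.5)
print("barrel onz",c,onz("side",(229.9,171.2),.118))
print("fix long edge", ang(onz("top",T(30,452),.106),onz("top",T(85,262),.106)),"jaw edge",ang(onz("top",T(115,228),.11),onz("top",T(278,272),.11)))
print("hole top edge",ang(onz("top",B(155,85),.116),onz("top",B(240,95),.116)),"left",ang(onz("top",B(155,85),.116),onz("top",B(145,155),.116)))
# rectified hole picture 0.5mm/px, barrel seen at z=.118, candidates overlaid
t=np.load("t.npy");g=np.mgrid[-28:28.01:.25,-28:28.01:.25]/1000 # x fwd up, y left
q=np.array([[proj("top",(c[0]-a,c[1]-d,.118)) for a,d in zip(A,D)] for A,D in zip(*g)],np.float32)
R=np.clip(cv2.remap(t,q[...,0],q[...,1],cv2.INTER_CUBIC)*1.8,0,255).astype(np.uint8)
R=cv2.resize(R,(400,400));out=[]
for yaw in (None,0):
    I=R.copy()
    if yaw is not None:
        for a,col in((0,(255,255,255)),):
            for s in (8.25,10.25):
                for deg in (28,):pass
        cv2.circle(I,(200,200),int(25/57*400),(255,255,255),1)
        for deg,col in((-8,(255,0,0)),(7,(0,255,0))):
            bx=cv2.boxPoints(((200,200),(20.5/57*400,20.5/57*400),deg));cv2.polylines(I,[bx.astype(int)],True,col,1)
    out.append(I)
cv2.imwrite("pics/hole.png",np.hstack(out))
E
```

```text
key (array([ 0.5552, -0.1545,  0.1492]), np.float64(0.16358680779464602), np.float64(0.2656332302778011)) 
barrel (array([0.4541, 0.217 , 0.1166]), np.float64(0.02701813372862135), np.float64(0.03462086868197045))
handle -101.81733255093975
handle -99.34972730022615
pin [ 0.5453 -0.2023] or [ 0.556  -0.1544] bl [ 0.5352 -0.2527] stand dir -101.9896539264903 0.10046699192083136
ptr -171.81933079869455 0.030867756180033675
green 134.09238983205574 0.03737179095497464
white -167.9493725797497 0.03727361936039496
barrel onz [0.454  0.2168] [0.4538 0.2144]
fix long edge -13.020718659421087 jaw edge -103.78013746812856
hole top edge -95.31724720943488 left 174.82762831836962
```

View pics/hole.png

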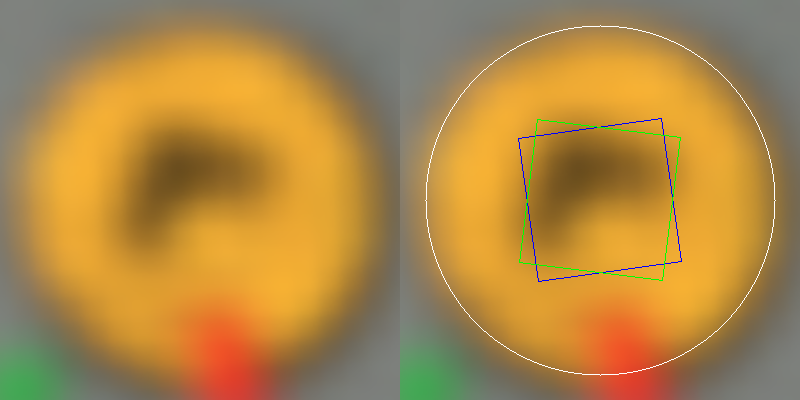

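Heights check out: the handle top measures 0.149 m against 0.151 expected, and the barrel 0.1166 m against 0.118. The orange-to-blue spacing is 100.5 mm against 100. The key's x axis is at about -11° and the socket is at about -5 to -13°, so I'll aim for -9°. Next I turn the tool, then travel.

>>> step_arm(
  deltas=[
    [[0, 0, 0], [0, 0, -0.216], -1],
    [[0, 0, 0], [0, 0, -0.216], -1],
    [[0, 0, 0], [0, 0, -0.216], -1],
    [[0, 0, 0], [0, 0, -0.216], -1],
    [[0, 0, 0], [0, 0, -0.216], -1],
  ],
  squeeze=30,
)

```text
t: 1.12
position: [0.2124, -0.5612, 0.2]
tcp_rot: [[0.596, 0.803, 0.0], [0.803, -0.596, -0.0], [-0.0, 0.0, -1.0]]
ft_force: [-0.7, 1.1, 0.6]
opening: 0.0878
finger_force: 0.0
```

>>> step_arm(
  deltas=[
    [[0, 0, 0], [0, 0, -0.216], -1],
    [[0, 0, 0], [0, 0, -0.216], -1],
    [[0, 0, 0], [0, 0, -0.216], -1],
    [[0, 0, 0], [0, 0, -0.216], -1],
    [[0, 0, 0], [0, 0, 0], -1],
  ],
)

```text
t: 1.53
position: [0.2123, -0.5612, 0.1999]
tcp_rot: [[0.186, 0.983, -0.0], [0.983, -0.186, -0.0], [-0.0, -0.0, -1.0]]
ft_force: [0.9, 0.6, 1.2]
opening: 0.0876
finger_force: 0.0
```

```bash
cat > go.py <<'E'
import sys,numpy as np
from workcell import r
from scipy.spatial.transform import Rotation as Q
# go.py x y z ydir_deg : remaining move in tool-axis shares
x,y,z,a=map(float,sys.argv[1:]);s=r.state();R=np.array(s["tcp_rot"]);a=np.radians(a)
Y=np.array([np.cos(a),np.sin(a),0]);Z=np.array([0,0,-1.]);T=np.c_[np.cross(Y,Z),Y,Z]
d=R.T@(np.array([x,y,z])-s["position"]);w=Q.from_matrix(R.T@T).as_rotvec(degrees=True)
print("t",round(s["t"],2),"pos",np.round(s["position"],4),"ydir",round(np.degrees(np.arctan2(R[1,1],R[0,1])),2),"shift",np.round(d/.3,4),"turn",np.round(w/30,4),"op",round(s["opening"],4),"ff",s["finger_force"],"F",np.round(s["ft_force"],1),"Tq",np.round(s["ft_torque"],2),"j",np.round(s["joint_pos"],2))
E
python3 go.py .5555 -.1545 .2 -11
```

```text
t 1.53 pos [ 0.2123 -0.5612  0.1999] ydir -10.72 shift [ 1.5447e+00  8.7170e-01 -2.0000e-04] turn [-0.      0.      0.0093] op 0.0876 ff 0.0 F [0.9 0.6 1.2] Tq [-0.04 -0.12 -0.01] j [-1.27  0.09  1.23 -0.    1.82 -1.08]
```

>>> step_arm(
  deltas=[
    [[0.103, 0.058, 0], [0, 0, 0], -1],
    [[0.103, 0.058, 0], [0, 0, 0], -1],
    [[0.103, 0.058, 0], [0, 0, 0], -1],
    [[0.103, 0.058, 0], [0, 0, 0], -1],
    [[0.103, 0.058, 0], [0, 0, 0], -1],
  ],
)

```text
t: 1.95
position: [0.3279, -0.4247, 0.2]
tcp_rot: [[0.194, 0.981, 0.0], [0.981, -0.194, -0.0], [-0.0, 0.0, -1.0]]
ft_force: [0.9, 0.2, 0.3]
opening: 0.0877
finger_force: 0.0
```

>>> step_arm(
  deltas=[
    [[0.103, 0.058, 0], [0, 0, 0], -1],
    [[0.103, 0.058, 0], [0, 0, 0], -1],
    [[0.103, 0.058, 0], [0, 0, 0], -1],
    [[0.103, 0.058, 0], [0, 0, 0], -1],
    [[0.103, 0.058, 0], [0, 0, 0], -1],
  ],
)

```text
t: 2.37
position: [0.4428, -0.2893, 0.2002]
tcp_rot: [[0.194, 0.981, 0.0], [0.981, -0.194, -0.0], [-0.0, 0.0, -1.0]]
ft_force: [-0.1, -0.7, -0.6]
opening: 0.0878
finger_force: 0.0
```

>>> step_arm(
  deltas=[
    [[0.103, 0.058, 0], [0, 0, 0], -1],
    [[0.103, 0.058, 0], [0, 0, 0], -1],
    [[0.103, 0.058, 0], [0, 0, 0], -1],
    [[0.103, 0.058, 0], [0, 0, 0], -1],
    [[0, 0, 0], [0, 0, 0], -1],
  ],
)

```text
t: 2.78
position: [0.5365, -0.1778, 0.1994]
tcp_rot: [[0.188, 0.982, 0.001], [0.982, -0.188, 0.002], [0.003, 0.0, -1.0]]
ft_force: [0.7, 1.0, -0.7]
opening: 0.0876
finger_force: 0.0
```

```bash
python3 go.py .5555 -.1545 .116 -11
```

```text
t 2.78 pos [ 0.5365 -0.1778  0.1994] ydir -10.83 shift [0.0876 0.0474 0.2782] turn [ 0.0006 -0.0048  0.0057] op 0.0876 ff 0.0 F [ 0.7  1.  -0.7] Tq [-0.01 -0.05 -0.01] j [-0.38 -0.    1.33  0.    1.82 -0.19]
```

>>> step_arm(
  deltas=[
    [[0.0876, 0.0474, 0], [0, 0, 0], -1],
    [[0, 0, 0], [0, 0, 0], -1],
    [[0, 0, 0.07], [0, 0, 0], -1],
    [[0, 0, 0.07], [0, 0, 0], -1],
    [[0, 0, 0], [0, 0, 0], -1],
  ],
)

```text
t: 3.2
position: [0.5506, -0.1596, 0.1532]
tcp_rot: [[0.193, 0.981, -0.007], [0.981, -0.193, 0.002], [0.001, -0.007, -1.0]]
ft_force: [-0.8, 0.2, -0.5]
opening: 0.0877
finger_force: 0.0
```

```bash
python3 go.py .5555 -.1545 .116 -11;python3 - <<'E'
from h import *
t=r.snapshot("top").astype(np.float32);s=r.snapshot("side").astype(np.float32)
cv2.imwrite("pics/p.png",np.hstack([crop(t,295,190,50,60,8,1.6),crop(s,265,195,50,60,8)]))
E
```

```text
t 3.2 pos [ 0.5506 -0.1596  0.1532] ydir -11.1 shift [0.0198 0.0136 0.1241] turn [-0.0134 -0.0013 -0.0033] op 0.0877 ff 0.0 F [-0.8  0.2 -0.5] Tq [-0.   -0.02 -0.04] j [-0.34  0.02  1.39 -0.    1.74 -0.15]
```

View pics/p.png

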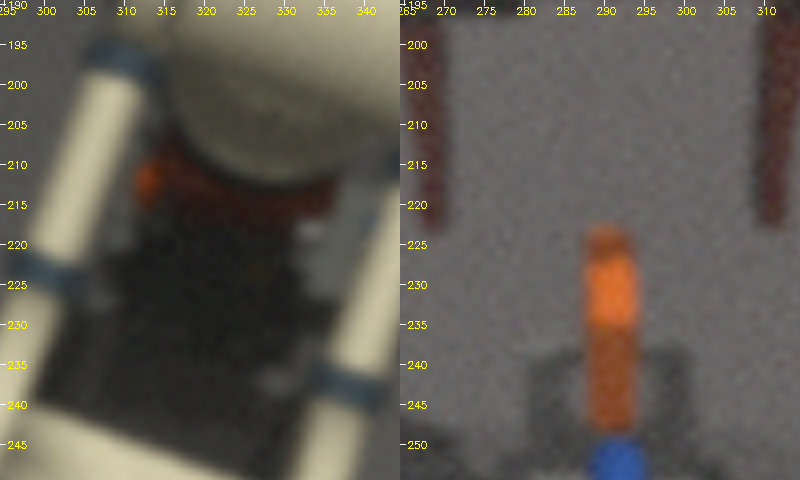

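The fingers straddle the orange handle: they are at columns 268 and 311 in the side view, with the handle at 291. I'll let the arm settle and measure again.

>>> step_arm(
  deltas=[
    [[0, 0, 0], [0, 0, 0], -1],
    [[0, 0, 0], [0, 0, 0], -1],
  ],
)

```text
t: 3.47
position: [0.5531, -0.1602, 0.1599]
tcp_rot: [[0.191, 0.982, 0.002], [0.982, -0.191, -0.001], [-0.0, 0.003, -1.0]]
ft_force: [0.3, 0.4, -0.0]
opening: 0.0879
finger_force: 0.0
```

```bash
python3 go.py .5555 -.1545 .116 -11
```

```text
t 3.47 pos [ 0.5531 -0.1602  0.1599] ydir -11.02 shift [0.0204 0.0039 0.1462] turn [ 0.0049  0.0009 -0.0006] op 0.0879 ff 0.0 F [ 0.3  0.4 -0. ] Tq [-0.01 -0.05 -0.05] j [-0.34  0.02  1.38 -0.    1.74 -0.15]
```

>>> step_arm(
  deltas=[
    [[0.02, 0.004, 0.04], [0, 0, 0], -1],
    [[0, 0, 0.04], [0, 0, 0], -1],
    [[0, 0, 0.035], [0, 0, 0], -1],
    [[0, 0, 0.03], [0, 0, 0], -1],
    [[0, 0, 0], [0, 0, 0], -1],
  ],
)

```text
t: 3.88
position: [0.5535, -0.1534, 0.1107]
tcp_rot: [[0.19, 0.982, -0.005], [0.982, -0.19, 0.002], [0.001, -0.005, -1.0]]
ft_force: [-0.3, 0.2, -0.8]
opening: 0.0877
finger_force: 0.0
```

>>> step_arm(
  deltas=[
    [[0, 0, 0], [0, 0, 0], -1],
    [[0, 0, 0], [0, 0, 0], -1],
  ],
)

```text
t: 4.05
position: [0.555, -0.154, 0.1146]
tcp_rot: [[0.19, 0.982, 0.0], [0.982, -0.19, -0.0], [-0.0, 0.0, -1.0]]
ft_force: [0.3, 0.2, 0.1]
opening: 0.0882
finger_force: 0.0
```

```bash
python3 go.py .5555 -.1545 .116 -11
```

```text
t 4.05 pos [ 0.555  -0.154   0.1146] ydir -10.95 shift [-0.0013  0.0019 -0.0048] turn [0.0002 0.     0.0015] op 0.0882 ff 0.0 F [0.3 0.2 0.1] Tq [-0.01 -0.08  0.  ] j [-0.33  0.03  1.45 -0.    1.67 -0.14]
```

>>> step_arm(
  deltas=[
    [[0, 0, -0.005], [0, 0, 0], 1],
    [[0, 0, 0], [0, 0, 0], 1],
    [[0, 0, 0], [0, 0, 0], 1],
    [[0, 0, 0], [0, 0, 0], 1],
    [[0, 0, 0], [0, 0, 0], 1],
  ],
  squeeze=35,
)

```text
t: 4.47
position: [0.5551, -0.154, 0.1162]
tcp_rot: [[0.19, 0.982, 0.0], [0.982, -0.19, -0.0], [-0.0, 0.0, -1.0]]
ft_force: [0.5, -0.3, 0.1]
opening: 0.058
finger_force: 0.0
```

>>> step_arm(
  deltas=[
    [[0, 0, 0], [0, 0, 0], 1],
    [[0, 0, 0], [0, 0, 0], 1],
    [[0, 0, 0], [0, 0, 0], 1],
    [[0, 0, 0], [0, 0, 0], 1],
    [[0, 0, 0], [0, 0, 0], 1],
  ],
)

```text
t: 4.88
position: [0.555, -0.154, 0.1159]
tcp_rot: [[0.19, 0.982, -0.0], [0.982, -0.19, 0.0], [0.0, -0.0, -1.0]]
ft_force: [-0.6, 0.4, 0.3]
opening: 0.0248
finger_force: 0.0
```

```bash
python3 go.py .5555 -.1545 .2 -11
```

```text
t 4.88 pos [ 0.555  -0.154   0.1159] ydir -10.95 shift [-0.0015  0.0021 -0.2803] turn [-0.0001 -0.      0.0016] op 0.0248 ff 0.0 F [-0.6  0.4  0.3] Tq [-0.03 -0.14  0.01] j [-0.33  0.03  1.45 -0.    1.67 -0.14]
```

>>> step_arm(
  deltas=[
    [[0, 0, 0], [0, 0, 0], 1],
    [[0, 0, 0], [0, 0, 0], 1],
    [[0, 0, 0], [0, 0, 0], 1],
    [[0, 0, 0], [0, 0, 0], 1],
    [[0, 0, 0], [0, 0, 0], 1],
  ],
)

```text
t: 5.3
position: [0.555, -0.154, 0.1159]
tcp_rot: [[0.19, 0.982, 0.0], [0.982, -0.19, 0.0], [0.0, 0.0, -1.0]]
ft_force: [0.3, 0.6, -0.4]
opening: 0.0134
finger_force: 35.0
```

>>> step_arm(
  deltas=[
    [[0, 0, -0.02], [0, 0, 0], 1],
    [[0, 0, -0.05], [0, 0, 0], 1],
    [[0, 0, -0.07], [0, 0, 0], 1],
    [[0, 0, -0.07], [0, 0, 0], 1],
    [[0, 0, -0.05], [0, 0, 0], 1],
  ],
)

```text
t: 5.72
position: [0.5552, -0.1541, 0.1963]
tcp_rot: [[0.19, 0.982, 0.002], [0.982, -0.19, -0.001], [-0.0, 0.002, -1.0]]
ft_force: [0.1, -0.7, 0.1]
opening: 0.0135
finger_force: 35.0
```

>>> step_arm(
  deltas=[
    [[0, 0, -0.03], [0, 0, 0], 1],
    [[0, 0, -0.02], [0, 0, 0], 1],
    [[0, 0, 0], [0, 0, 0], 1],
    [[0, 0, 0], [0, 0, 0], 1],
  ],
)

```text
t: 6.05
position: [0.5549, -0.1539, 0.2083]
tcp_rot: [[0.19, 0.982, -0.001], [0.982, -0.19, 0.0], [0.0, -0.001, -1.0]]
ft_force: [0.8, -0.3, -0.8]
opening: 0.0137
finger_force: 35.0
```

```bash
python3 go.py .454 .216 .21 -9; python3 - <<'E'
from h import *
t=r.snapshot("top").astype(np.float32);s=r.snapshot("side").astype(np.float32)
cv2.imwrite("pics/q.png",np.hstack([crop(s,260,180,60,75,8)]))
E
```

```text
t 6.05 pos [ 0.5549 -0.1539  0.2083] ydir -10.95 shift [ 1.1468 -0.5644 -0.0052] turn [-0.0016 -0.0002 -0.0651] op 0.0137 ff 34.97772753238678 F [ 0.8 -0.3 -0.8] Tq [-0.08 -0.08  0.01] j [-0.33  0.03  1.28 -0.    1.83 -0.14]
```

View pics/q.png

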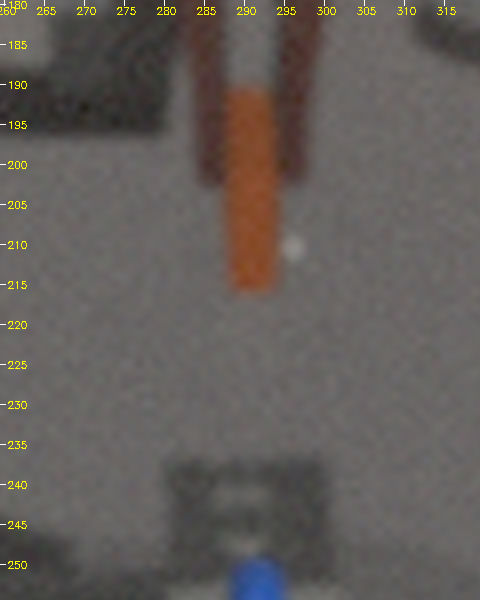

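The key is held and out of the stand, upright, with the handle centred at column 291. I'll carry it to the lock.

>>> step_arm(
  deltas=[
    [[0.05, -0.025, 0], [0, 0, -0.065], 1],
    [[0.096, -0.047, 0], [0, 0, 0], 1],
    [[0.096, -0.047, 0], [0, 0, 0], 1],
    [[0.096, -0.047, 0], [0, 0, 0], 1],
    [[0.096, -0.047, 0], [0, 0, 0], 1],
  ],
)

```text
t: 6.57
position: [0.5115, -0.0133, 0.208]
tcp_rot: [[0.155, 0.988, -0.001], [0.988, -0.155, 0.001], [0.0, -0.002, -1.0]]
ft_force: [1.6, -0.3, -2.0]
opening: 0.0138
finger_force: 35.0
```

>>> step_arm(
  deltas=[
    [[0.096, -0.047, 0], [0, 0, 0], 1],
    [[0.096, -0.047, 0], [0, 0, 0], 1],
    [[0.096, -0.047, 0], [0, 0, 0], 1],
    [[0.096, -0.047, 0], [0, 0, 0], 1],
    [[0.096, -0.047, 0], [0, 0, 0], 1],
  ],
)

```text
t: 6.98
position: [0.4641, 0.14, 0.2082]
tcp_rot: [[0.155, 0.988, -0.001], [0.988, -0.155, 0.0], [-0.0, -0.001, -1.0]]
ft_force: [0.3, 0.6, -1.2]
opening: 0.0133
finger_force: 35.0
```

>>> step_arm(
  deltas=[
    [[0.08, -0.04, 0], [0, 0, 0], 1],
    [[0.04, -0.02, 0], [0, 0, 0], 1],
    [[0, 0, 0], [0, 0, 0], 1],
    [[0, 0, 0], [0, 0, 0], 1],
    [[0, 0, 0], [0, 0, 0], 1],
  ],
)

```text
t: 7.4
position: [0.4532, 0.1761, 0.2085]
tcp_rot: [[0.156, 0.988, -0.001], [0.988, -0.156, -0.001], [-0.001, -0.001, -1.0]]
ft_force: [-0.5, -0.1, -1.4]
opening: 0.0138
finger_force: 35.0
```

```bash
python3 go.py .454 .2162 .175 -9
```

```text
t 7.4 pos [0.4532 0.1761 0.2085] ydir -8.97 shift [ 0.1325 -0.0182  0.1115] turn [-0.0011  0.0013  0.0011] op 0.0138 ff 34.97775077819824 F [-0.5 -0.1 -1.4] Tq [-0.04 -0.1   0.01] j [ 0.3  -0.21  1.51 -0.    1.85  0.46]
```

>>> step_arm(
  deltas=[
    [[0.05, -0.007, 0], [0, 0, 0], 1],
    [[0.05, -0.007, 0], [0, 0, 0], 1],
    [[0.0325, -0.004, 0.03], [0, 0, 0], 1],
    [[0, 0, 0.05], [0, 0, 0], 1],
    [[0, 0, 0.03], [0, 0, 0], 1],
  ],
)

```text
t: 7.82
position: [0.4543, 0.2161, 0.1737]
tcp_rot: [[0.157, 0.988, -0.002], [0.988, -0.157, -0.001], [-0.001, -0.002, -1.0]]
ft_force: [0.0, 0.4, -0.9]
opening: 0.0136
finger_force: 35.0
```

>>> step_arm(
  deltas=[
    [[0, 0, 0], [0, 0, 0], 1],
    [[0, 0, 0], [0, 0, 0], 1],
    [[0, 0, 0], [0, 0, 0], 1],
  ],
)

```text
t: 8.07
position: [0.4547, 0.2161, 0.1764]
tcp_rot: [[0.157, 0.988, 0.0], [0.988, -0.157, 0.0], [0.0, 0.0, -1.0]]
ft_force: [-0.1, 0.7, -0.6]
opening: 0.014
finger_force: 35.0
```

```bash
python3 go.py .454 .2162 .129 -9; python3 - <<'E'
from h import *
s=avg("side",3);t=avg("top",1)
cv2.imwrite("pics/u.png",np.hstack([crop(s,200,135,60,60,8,1.3),crop(t,190,215,40,60,8,1.6)]))
E
```

```text
t 8.07 pos [0.4547 0.2161 0.1764] ydir -9.04 shift [ 1.000e-04 -2.300e-03  1.579e-01] turn [ 0.0008 -0.0002 -0.0014] op 0.014 ff 34.977861642837524 F [-0.1  0.7 -0.6] Tq [-0.03 -0.09 -0.01] j [ 0.38 -0.17  1.53 -0.    1.78  0.53]
```

View pics/u.png

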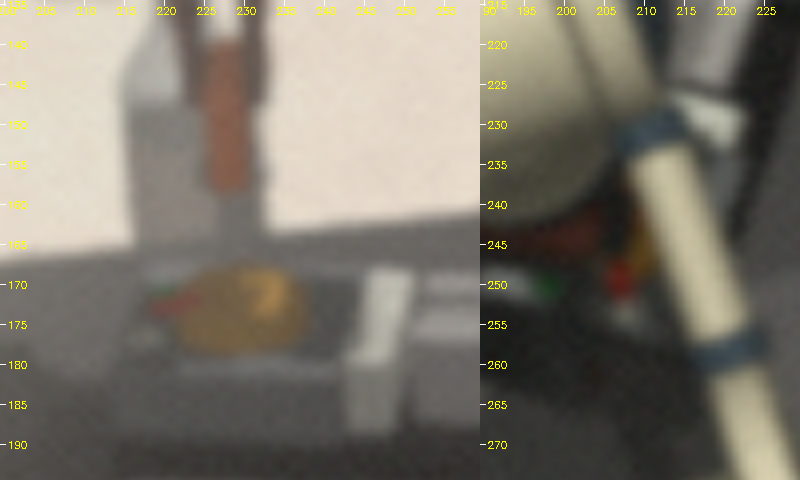

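The key hangs above the barrel, with the handle at column 228.5 and rows 140–158, and the mouth is near (230,171). I'll check where the pose should project.

```bash
python3 - <<'E'
from h import *
p=np.array(r.state()["position"]);a=np.radians(81)
e=np.array([np.cos(a),np.sin(a),0])*.025
for n,dz,o in(("near end top",.035,-e),("near end bottom",-.005,-e),("far end top",.035,e),("foot",-.043,0*e)): print(n,proj("side",p+o+[0,0,dz]))
print("mouth",proj("side",(.454,.2162,.118)))
E
```

```text
near end top [227.66731329 146.06512371]
near end bottom [228.62265512 158.65354845]
far end top [228.33118598 138.5638096 ]
foot [229.80009357 166.17858489]
mouth [229.90516315 170.90447336]
```

Prediction and picture agree. I'll insert the key gently.

>>> step_arm(
  deltas=[
    [[0, -0.0015, 0.025], [0, 0, 0], 1],
    [[0, 0, 0.02], [0, 0, 0], 1],
    [[0, 0, 0.015], [0, 0, 0], 1],
    [[0, 0, 0.01], [0, 0, 0], 1],
    [[0, 0, 0.01], [0, 0, 0], 1],
  ],
)

```text
t: 8.68
position: [0.4548, 0.2173, 0.1554]
tcp_rot: [[0.156, 0.988, 0.005], [0.988, -0.156, 0.002], [0.003, 0.004, -1.0]]
ft_force: [-2.8, 0.1, 25.4]
opening: 0.0132
finger_force: 35.1
```

```bash
python3 go.py .454 .2162 .129 -9
```

```text
t 8.68 pos [0.4548 0.2173 0.1554] ydir -8.98 shift [-0.0043 -0.0024  0.0879] turn [ 0.0081 -0.0061  0.0006] op 0.0132 ff 35.07906496524811 F [-2.8  0.1 25.4] Tq [-0.18  0.88 -0.05] j [ 0.38 -0.18  1.57  0.    1.74  0.53]
```

The key is stuck at 5.6 mm depth, with the shank shoulder on the chamfer. It is being pushed towards +y. I'll back off, shift to +y and try again.

>>> step_arm(
  deltas=[
    [[0, 0, -0.015], [0, 0, 0], 1],
    [[0.006, 0.002, 0], [0, 0, 0], 1],
    [[0, 0, 0.01], [0, 0, 0], 1],
    [[0, 0, 0.005], [0, 0, 0], 1],
    [[0, 0, 0], [0, 0, 0], 1],
  ],
)

```text
t: 9.1
position: [0.4545, 0.2182, 0.1504]
tcp_rot: [[0.156, 0.988, -0.002], [0.988, -0.156, -0.001], [-0.001, -0.002, -1.0]]
ft_force: [0.7, 0.7, -2.1]
opening: 0.014
finger_force: 35.0
```

```bash
python3 go.py .454 .2162 .129 -9
```

```text
t 9.1 pos [0.4545 0.2182 0.1504] ydir -8.99 shift [-0.0069 -0.0004  0.0712] turn [-0.0035  0.0016  0.0002] op 0.014 ff 34.99234735965729 F [ 0.7  0.7 -2.1] Tq [ 0.15 -0.17 -0.04] j [ 0.38 -0.17  1.57  0.    1.74  0.54]
```

It went in freely. I'll continue down.

>>> step_arm(
  deltas=[
    [[0, 0, 0.015], [0, 0, 0], 1],
    [[0, 0, 0.015], [0, 0, 0], 1],
    [[0, 0, 0.01], [0, 0, 0], 1],
    [[0, 0, 0], [0, 0, 0], 1],
  ],
)

```text
t: 9.43
position: [0.4545, 0.2183, 0.1386]
tcp_rot: [[0.156, 0.988, -0.001], [0.988, -0.156, -0.0], [-0.001, -0.001, -1.0]]
ft_force: [0.1, 1.0, -1.3]
opening: 0.0137
finger_force: 35.0
```

```bash
python3 go.py .454 .2162 .129 -9
```

```text
t 9.43 pos [0.4545 0.2183 0.1386] ydir -9.0 shift [-0.007  -0.0007  0.0322] turn [-0.0024  0.001   0.0001] op 0.0137 ff 34.99184489250183 F [ 0.1  1.  -1.3] Tq [ 0.22 -0.13 -0.03] j [ 0.38 -0.17  1.59  0.    1.72  0.54]
```

>>> step_arm(
  deltas=[
    [[0, 0, 0.01], [0, 0, 0], 1],
    [[0, 0, 0.01], [0, 0, 0], 1],
    [[0, 0, 0.008], [0, 0, 0], 1],
    [[0, 0, 0], [0, 0, 0], 1],
    [[0, 0, 0], [0, 0, 0], 1],
  ],
)

```text
t: 9.85
position: [0.4547, 0.2182, 0.1311]
tcp_rot: [[0.156, 0.988, -0.001], [0.988, -0.156, -0.0], [-0.0, -0.001, -1.0]]
ft_force: [0.1, 1.1, -1.6]
opening: 0.0136
finger_force: 35.0
```

```bash
python3 go.py .454 .2162 .129 -9
```

```text
t 9.85 pos [0.4547 0.2182 0.1311] ydir -9.0 shift [-0.0071 -0.0012  0.007 ] turn [-0.0011  0.0005  0.    ] op 0.0136 ff 34.99225974082947 F [ 0.1  1.1 -1.6] Tq [ 0.25  0.03 -0.06] j [ 0.38 -0.17  1.61  0.    1.71  0.54]
```

>>> step_arm(
  deltas=[
    [[0, 0, 0.007], [0, 0, 0], 1],
    [[0, 0, 0.005], [0, 0, 0], 1],
    [[0, 0, 0], [0, 0, 0], 1],
  ],
)

```text
t: 10.1
position: [0.4548, 0.2183, 0.1288]
tcp_rot: [[0.156, 0.988, 0.001], [0.988, -0.156, 0.0], [0.0, 0.001, -1.0]]
ft_force: [-2.8, -0.4, 3.0]
opening: 0.0141
finger_force: 35.0
```

The collar makes contact at 0.1288 m, as predicted for home. Now I turn clockwise.

>>> step_arm(
  deltas=[
    [[0, 0, 0.002], [0, 0, 0], 1],
    [[0, 0, 0], [0, 0, 0.1], 1],
    [[0, 0, 0], [0, 0, 0.15], 1],
    [[0, 0, 0], [0, 0, 0.15], 1],
    [[0, 0, 0], [0, 0, 0.1], 1],
  ],
)

```text
t: 10.52
position: [0.4556, 0.2184, 0.1288]
tcp_rot: [[0.41, 0.912, 0.003], [0.912, -0.41, 0.001], [0.002, 0.002, -1.0]]
ft_force: [-0.3, 0.6, 4.6]
opening: 0.0136
finger_force: 35.0
```

```bash
python3 go.py .4545 .2182 .1285 -72
```

```text
t 10.52 pos [0.4556 0.2184 0.1288] ydir -24.23 shift [-0.0021 -0.0032  0.0008] turn [ 0.0026 -0.0049  1.5924] op 0.0136 ff 35.00491976737976 F [-0.3  0.6  4.6] Tq [0.08 0.17 0.04] j [ 0.38 -0.17  1.61 -0.    1.7   0.8 ]
```

>>> step_arm(
  deltas=[
    [[0, 0, 0], [0, 0, 0.12], 1],
    [[0, 0, 0], [0, 0, 0.12], 1],
    [[0, 0, 0], [0, 0, 0.12], 1],
    [[0, 0, 0], [0, 0, 0.12], 1],
    [[0, 0, 0], [0, 0, 0.12], 1],
  ],
)

```text
t: 10.93
position: [0.4552, 0.2186, 0.1288]
tcp_rot: [[0.671, 0.741, 0.002], [0.741, -0.671, 0.001], [0.002, 0.001, -1.0]]
ft_force: [-2.4, 0.0, 5.6]
opening: 0.0135
finger_force: 35.0
```

```bash
python3 go.py .4545 .2182 .1285 -72
```

```text
t 10.93 pos [0.4552 0.2186 0.1288] ydir -42.15 shift [-0.0027 -0.0008  0.0009] turn [ 3.00e-04 -4.20e-03  9.95e-01] op 0.0135 ff 35.01959145069122 F [-2.4  0.   5.6] Tq [0.12 0.54 0.19] j [ 0.38 -0.17  1.61  0.    1.7   1.12]
```

>>> step_arm(
  deltas=[
    [[0, 0, 0], [0, 0, 0.12], 1],
    [[0, 0, 0], [0, 0, 0.12], 1],
    [[0, 0, 0], [0, 0, 0.12], 1],
    [[0, 0, 0], [0, 0, 0.12], 1],
    [[0, 0, 0], [0, 0, 0.1], 1],
  ],
)

```text
t: 11.35
position: [0.4554, 0.2184, 0.1288]
tcp_rot: [[0.862, 0.506, 0.002], [0.506, -0.862, 0.001], [0.002, 0.001, -1.0]]
ft_force: [-1.3, -0.4, 5.4]
opening: 0.0141
finger_force: 35.0
```

```bash
python3 go.py .4545 .2182 .1285 -72
```

```text
t 11.35 pos [0.4554 0.2184 0.1288] ydir -59.58 shift [-0.003  -0.001   0.0009] turn [ 0.0008 -0.0045  0.414 ] op 0.0141 ff 34.9957537651062 F [-1.3 -0.4  5.4] Tq [0.   0.33 0.01] j [ 0.38 -0.17  1.61 -0.    1.7   1.42]
```

The torque rose to 0.19 N m and then fell, so the detent has probably been passed. I'll turn on to make sure.

>>> step_arm(
  deltas=[
    [[0, 0, 0], [0, 0, 0.1], 1],
    [[0, 0, 0], [0, 0, 0.1], 1],
    [[0, 0, 0], [0, 0, 0.1], 1],
    [[0, 0, 0], [0, 0, 0.05], 1],
    [[0, 0, 0], [0, 0, 0], 1],
  ],
)

```text
t: 11.77
position: [0.4559, 0.2184, 0.1288]
tcp_rot: [[0.94, 0.342, 0.003], [0.342, -0.94, 0.001], [0.003, 0.0, -1.0]]
ft_force: [0.5, 1.1, 5.8]
opening: 0.0136
finger_force: 35.0
```

```bash
python3 go.py .4545 .2182 .1285 -72; python3 - <<'E'
from h import *
s=avg("side",3);t=avg("top",2)
cv2.imwrite("pics/v.png",np.hstack([crop(s,205,140,45,60,8,1.4),crop(t,185,225,45,60,8,1.8)]))
E
```

```text
t 11.77 pos [0.4559 0.2184 0.1288] ydir -69.97 shift [-0.0046 -0.001   0.0009] turn [ 0.0006 -0.0064  0.0676] op 0.0136 ff 34.993903040885925 F [0.5 1.1 5.8] Tq [ 0.06 -0.06 -0.02] j [ 0.38 -0.17  1.61 -0.    1.7   1.6 ]
```

View pics/v.png

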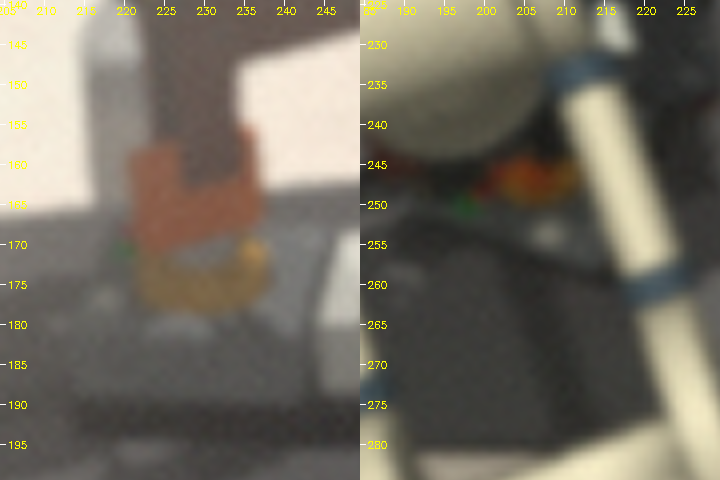

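The key is home with its collar on the barrel, and the pointer has left the white dot at (208,254) for the green side. I'll release and rise.

>>> step_arm(
  deltas=[
    [[0, 0, -0.002], [0, 0, 0], 1],
    [[0, 0, 0], [0, 0, 0], -1],
    [[0, 0, 0], [0, 0, 0], -1],
    [[0, 0, 0], [0, 0, 0], -1],
    [[0, 0, 0], [0, 0, 0], -1],
  ],
)

```text
t: 12.43
position: [0.4546, 0.2181, 0.1273]
tcp_rot: [[0.939, 0.344, -0.001], [0.344, -0.939, -0.001], [-0.001, 0.0, -1.0]]
ft_force: [-0.3, 0.0, 0.4]
opening: 0.0372
finger_force: 0.0
```

>>> step_arm(
  deltas=[
    [[0, 0, 0], [0, 0, 0], -1],
    [[0, 0, 0], [0, 0, 0], -1],
    [[0, 0, 0], [0, 0, 0], -1],
    [[0, 0, -0.03], [0, 0, 0], -1],
    [[0, 0, -0.06], [0, 0, 0], -1],
  ],
)

```text
t: 12.85
position: [0.4537, 0.2178, 0.1532]
tcp_rot: [[0.939, 0.344, -0.004], [0.344, -0.939, -0.002], [-0.005, 0.0, -1.0]]
ft_force: [-0.0, 0.2, -0.1]
opening: 0.0699
finger_force: 0.0
```

>>> step_arm(
  deltas=[
    [[0, 0, -0.1], [0, 0, 0], -1],
    [[0, 0, -0.1], [0, 0, 0], -1],
    [[0, 0, -0.1], [0, 0, 0], -1],
    [[0, 0, -0.05], [0, 0, 0], -1],
    [[0, 0, 0], [0, 0, 0], -1],
  ],
)

```text
t: 13.27
position: [0.456, 0.2187, 0.2655]
tcp_rot: [[0.939, 0.344, 0.008], [0.344, -0.939, 0.003], [0.008, -0.0, -1.0]]
ft_force: [0.3, -0.4, 0.8]
opening: 0.0877
finger_force: 0.0
```

>>> step_arm(
  deltas=[
    [[-0.12, 0.05, 0], [0, 0, 0], -1],
    [[-0.12, 0.05, 0], [0, 0, 0], -1],
    [[-0.12, 0.05, 0], [0, 0, 0], -1],
    [[-0.12, 0.05, 0], [0, 0, 0], -1],
    [[-0.12, 0.05, 0], [0, 0, 0], -1],
  ],
)

```text
t: 13.68
position: [0.31, 0.0852, 0.2584]
tcp_rot: [[0.939, 0.344, -0.002], [0.344, -0.939, -0.001], [-0.002, -0.0, -1.0]]
ft_force: [-0.3, -1.3, -0.1]
opening: 0.0877
finger_force: 0.0
```

```bash
python3 go.py .4545 .2182 .1285 -72
```

```text
t 13.68 pos [0.31   0.0852 0.2584] ydir -69.85 shift [ 0.6059 -0.2503  0.4319] turn [-0.0002  0.0038  0.0715] op 0.0877 ff 0.0 F [-0.3 -1.3 -0.1] Tq [-0.    0.01  0.04] j [ 0.16 -0.63  1.72 -0.    2.05  1.38]
```

My ten views are used up, so I'll check numerically by locating the red pointer and the orange handle by colour.

```bash
python3 - <<'E'
from h import *
t0=np.load("t.npy")
for nm,t in(("before",t0),("after",avg("top",5))):
    hsv=cv2.cvtColor((t/255).astype(np.float32),cv2.COLOR_BGR2HSV);H,S,V=hsv[...,0],hsv[...,1],hsv[...,2]
    box=np.zeros(H.shape,bool);box[230:260,190:222]=1
    for n,m in(("red",(H<12)|(H>345)),("orange",(H>14)&(H<29)),("brass",(H>30)&(H<48)),("green",(H>90)&(H<160))):
        y,x=np.nonzero(box&m&(S>(.6 if n!="green" else .35)))
        if len(x):
            u=(x.mean(),y.mean());w=onz("top",u,.151 if n=="orange" else .115);d=w-np.array([.4542,.2168])
            print(nm,n,len(x),np.round(u,1),w.round(4),"ang",np.degrees(np.arctan2(d[1],d[0])).round(1),"r",np.hypot(*d).round(4))
            if n=="orange" and len(x)>10:
                W=np.array([onz("top",p,.151) for p in zip(x,y)]);e=np.linalg.svd(W-W.mean(0))[2][0];print(" dir",np.degrees(np.arctan2(e[1],e[0])))
E
```

```text
before red 6 [207.2 250.2] [0.4273 0.2126] ang -171.2 r 0.0272
before orange 9 [206.9 248. ] [0.4303 0.2092] ang -162.3 r 0.0251
before brass 156 [206.2 241.9] [0.4547 0.2171] ang 32.8 r 0.0006
before green 9 [198. 250.] [0.4271 0.243 ] ang 136.0 r 0.0377
after red 6 [200.  247.5] [0.4356 0.2368] ang 133.0 r 0.0273
after orange 91 [204.2 241.5] [0.4514 0.2191] ang 140.8 r 0.0036
 dir -168.54698192171796
after brass 65 [207.9 242.1] [0.4543 0.2115] ang -89.3 r 0.0053
after green 6 [198.  250.5] [0.4254 0.2429] ang 137.8 r 0.0388
```

The pointer moved from -171° to 133°, which is 56° or about 0.98 rad, and it now lines up with the green dot. The key is on the axis and the robot is clear.

```bash
python3 -c "
from workcell import r
print(r.job_done())"
```

```text
the job is handed in; nothing more can be done
None
```

I put the orange key fully home in the lock barrel, turned it clockwise to the green mark (pointer moved about 0.98 rad), released it and handed the job in; the hand-in gave no verdict, and I took no final check of the other bench items.

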